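# Pack the model-making caddy

## Robot

A 7-joint arm with a two-finger parallel gripper is mounted at the origin on the work surface. World frame = base frame: x ahead of the robot, y to its left, z up, the work surface at z = 0. Lengths are in m, angles in rad, forces in N, time in s.
With the tool pointing down it reaches from about 0.425 to 0.875 m from the base axis. Payload 8.4 kg.
Tool frame: the origin (TCP) lies at the very end of the fingers, on their centre line; the grasp point (between the pads) lies ctrl.pinch_z behind it (ctrl.pinch_z is the distance from the TCP to the grasp point, in m); z points along the fingers, x is the direction in which the jaws open and shut, and the axes are right-handed (so a half turn about z gives the same grasp; the last joint's range is limited). The gripper opens to 87 mm and grips with 3 to 60 N. Pads are 19 mm wide; open, the fingers measure 117 mm over their backs; the gripper's body (75 mm by 190 mm) begins 51 mm behind the grasp point.
Start: joints at [1.226, 0.333, 0.04, 1.465, -0.013, 1.343, -0.059], TCP at [0.158, -0.63, 0.202] pointing down, gripper open.
Joint ranges: [-2.58, 2.58], [-0.38, 2.09], [-1.3, 1.39], [0.25, 2.4], [-1.5, 4.64], [0.08, 2.09], [-2.65, 2.65]. Speed limits (rad/s): [2.22, 2.22, 2.79, 2.79, 3.14, 3.14, 3.14].

## Interface

Orientations are given as a unit quaternion [x, y, z, w].
In Python, from plant import ctrl gives the robot as it stands. Calls block until the motion is done:
- ctrl.move_to(position, orientation): joint-space move of the TCP to a pose.
- ctrl.line_to(position, velocity=0.15, frame=None, f_stop=None): straight line of the TCP; frame=None keeps the orientation; velocity is the mean speed in m/s. With f_stop (N) it stops when the force on the tool has changed by that much, and returns True; else False.
- ctrl.set_joints(angles): joint-space move.
- ctrl.set_gripper(opening, strength=None): finger opening in m; strength is the grip in N (None keeps the last); returns when the fingers have stopped.
- ctrl.sleep(seconds).
- ctrl.inverse_kinematics(position, orientation): joint angles nearest the present ones, or None.
- ctrl.snapshot(name): name is "side" or "top" or "wrist"; returns a dict with "img" (384x512x3 uint8, red, green, blue), "K" (3x3 intrinsics, pixels), "world_to_cam" (4x4, takes a point from world to camera coordinates). Camera axes: x right, y down, z forward; pixel columns grow to the right and rows downward; lengths in m; the calibration is good to about 2 mm. A picture is of the moment at which its call begins. There is no depth.
A pose or a line that the arm cannot do raises ctrl.PlanningError and nothing moves.
- ctrl.hand_in(): hands the job in, once; it reports no verdict.
Trained networks look in a picture, given as the dict that the camera call returned (one of the last four; its "shot" number tells which), for a name from the list of things; names that differ only in an ending like _2 or _b are one class to them, and where a whole thing is asked for, a point or a joint stands for the part that bears it (a point fixed in the world has none). Each returns a list of dicts, best first, with "conf" (0 to 1); they miss things now and then, are a little off and sometimes report something else, mostly with a low value. They report only what shows in the picture. A call takes as long as a camera call.
- ctrl.find_in(name, picture): "at" ([column, row] in pixels, amid what is visible of it).
- ctrl.mark_of(name, picture): "at" ([column, row] in pixels: a listed point, or the origin of a listed thing).
Readings, each from a call of its own:
- ctrl.read_time(): time.
- ctrl.read_joint_positions(): joint angles.
- ctrl.read_qvel(): joint speeds.
- ctrl.read_joint_efforts(): joint torques, N m.
- ctrl.read_tool_pos(): TCP position.
- ctrl.read_orientation(): TCP orientation.
- ctrl.read_ft_force(): force on the tool from outside, world axes, zero at the start.
- ctrl.read_torque(): the same for the moment, N m.
- ctrl.read_gripper_width(): finger opening in m.
Only numpy, scipy, OpenCV 4.12 (cv2) and the standard library are available. Lean on these libraries where they do the work, as an engineer would, in place of code of your own. Each camera call takes 0.05 s, during which the arm holds its last target.

## Task

Pack this table's kit into the plywood caddy: stand the red-capped glue stick, the blue tape roll, the yellow-capped glue bottle and the green sanding block each upright, right down in the foam pocket of its own colour. The black-capped glue stick and the black tape roll belong to another table: leave them standing where they are.

Things in the scene. Friction and masses are not known exactly. Their poses are not given: they have to be found in the camera images.
- red_glue_stick: upright glue stick, white barrel with red cap (35 mm high), round, 28 mm diameter (cap 29 mm), 90 mm tall, about 40 g; origin: centre of its underside, z up. Goes in the red insert.
- blue_tape: roll of blue tape lying flat on its face, 60 mm outside diameter, 45 mm tall, open 40 mm hole with card core, about 90 g; origin: centre of its underside on the roll's axis, z up. Goes in the blue insert.
- glue_bottle: upright white glue bottle with yellow nozzle cap; body 48 mm diameter and straight up to 57 mm above its underside, then a shoulder and narrow cap, 92 mm tall in all, about 130 g; origin: centre of its underside, z up. Goes in the yellow insert.
- sanding_block: sanding block, bright green plastic on a brown cork sole, 64 mm long (its x) x 36 mm wide (its y) x 45 mm tall, about 80 g, sole down; origin: centre of its underside, z up; at the start its long side lies within 35 degrees of the world x axis. Goes in the green insert, long side along the pocket's long side (either way round).
- red_insert: red square foam insert, 100 x 100 x 20 mm, fixed level in a low plywood caddy with the other three, two by two in any order; origin: centre of its underside (5 mm above the table), z up, x, y along its sides. Open pocket in its middle, 14 mm deep (floor 6 mm, rim 20 mm above the origin), 52 x 52 mm, for the red-capped glue stick.
- blue_insert: blue square foam insert, 100 x 100 x 20 mm, fixed level in a low plywood caddy with the other three, two by two in any order; origin: centre of its underside (5 mm above the table), z up, x, y along its sides. Open pocket in its middle, 14 mm deep (floor 6 mm, rim 20 mm above the origin), 84 x 84 mm, for the blue tape roll.
- yellow_insert: yellow square foam insert, 100 x 100 x 20 mm, fixed level in a low plywood caddy with the other three, two by two in any order; origin: centre of its underside (5 mm above the table), z up, x, y along its sides. Open pocket in its middle, 14 mm deep (floor 6 mm, rim 20 mm above the origin), 72 x 72 mm, for the yellow-capped glue bottle.
- green_insert: green square foam insert, 100 x 100 x 20 mm, fixed level in a low plywood caddy with the other three, two by two in any order; origin: centre of its underside (5 mm above the table), z up, x, y along its sides. Open pocket in its middle, 14 mm deep (floor 6 mm, rim 20 mm above the origin), 88 mm along its x and 60 mm along its y, for the green sanding block.
- black_glue_stick: look-alike: glue stick of the same shape and size as the red one, but with a black cap; belongs to another table, stays where it is. Origin: centre of its underside. The loose things stand on the table (z = 0), centres at least 110 mm apart; low bystanders (to 10 mm high) lie between them.
- black_tape: look-alike: roll of tape of the same shape and size as the blue one, but black; belongs to another table, stays where it is. Origin: centre of its underside. Note: the caddy's walls are level with the insert rims, 25 mm above the table; a grip 36 mm or more above a thing's underside keeps fingertips above the rims.

How it is judged:
By the outcome, as a careful person would: the job done as asked, in the order asked, and still so for the second after the job is handed in, with the robot touching nothing.
It also fails if it takes over 131 s, if anything falls off the work surface, if the arm or the gripper's body presses on something with over 40 N, if the wrist force passes 120 N, or if a joint passes its speed limit or range.

## Working session

There is one attempt and no reset: what is moved stays moved. The work goes in short steps, each a Python script; the robot and the scene stay as the last script left them, time stands still between calls to the robot, and variables do not carry over. Pictures are saved under pics/ and viewed, and the job is handed in when it is done.

```bash
ls; mkdir -p pics; python3 - <<'E'
from plant import ctrl
import cv2,numpy as np
for n in("side","top","wrist"):
    s=ctrl.snapshot(n); cv2.imwrite(f"pics/{n}0.png",s["img"][:,:,::-1]); print(n,s["K"].tolist(),np.round(s["world_to_cam"],3).tolist())
print(ctrl.pinch_z,ctrl.read_time(),ctrl.read_orientation(),ctrl.read_tool_pos())
E
```

```text
pics
side [[475.3040309486597, 0.0, 266.3306008413568], [0.0, 475.3040309486597, 187.26845054142677], [0.0, 0.0, 1.0]] [[-0.992, -0.122, -0.018, 0.523], [-0.045, 0.498, -0.866, 0.07], [0.114, -0.859, -0.5, 0.918], [0.0, 0.0, 0.0, 1.0]]
top [[355.2235462315195, 0.0, 249.85633654655712], [0.0, 355.2235462315195, 194.78957134409794], [0.0, 0.0, 1.0]] [[0.03, -1.0, 0.006, -0.061], [-0.987, -0.03, -0.157, 0.52], [0.157, -0.001, -0.988, 0.76], [0.0, 0.0, 0.0, 1.0]]
wrist [[299.9761152735009, 0.0, 250.2044627767513], [0.0, 299.9761152735009, 193.00633101171124], [0.0, 0.0, 1.0]] [[0.244, -0.97, -0.002, -0.648], [-0.94, -0.236, 0.245, -0.03], [-0.238, -0.058, -0.969, 0.389], [0.0, 0.0, 0.0, 1.0]]
0.0187 0.15 [ 7.88453024e-01 -6.15094653e-01 -5.13513582e-04 -3.64109006e-04] [ 0.1580754  -0.63008815  0.20176086]
```

View pics/top0.png

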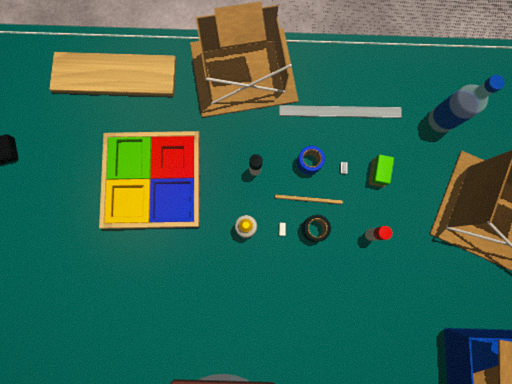

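View pics/side0.png

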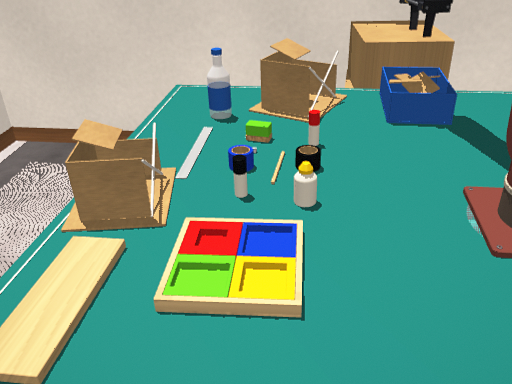

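View pics/wrist0.png

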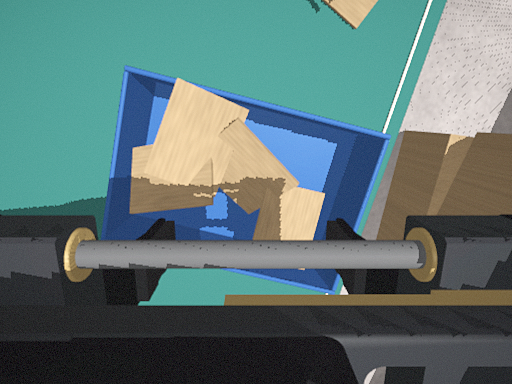

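The top view shows the caddy at (150,180): green upper left, red upper right, yellow lower left, blue lower right. The loose things are red stick (380,233), blue tape (311,158), bottle (246,226), green block (382,169), black stick (256,164) and black tape (316,228). The side view agrees. Next I'll work out positions.

```bash
cat > h.py <<'E'
from plant import ctrl
import cv2,numpy as np
from scipy.optimize import least_squares
def proj(s,P):
    P=np.atleast_2d(P); c=P@s["world_to_cam"][:3,:3].T+s["world_to_cam"][:3,3]
    u=c@s["K"].T; return u[:,:2]/u[:,2:]
def ray(s,px,z):
    R=s["world_to_cam"][:3,:3];t=s["world_to_cam"][:3,3]
    d=R.T@np.linalg.solve(s["K"],[px[0],px[1],1]);o=-R.T@t
    return o+d*(z-o[2])/d[2]
def save(s,n,f=1,crop=None):
    im=s["img"][:,:,::-1]
    if crop: im=im[crop[1]:crop[3],crop[0]:crop[2]]
    cv2.imwrite("pics/"+n,cv2.resize(im,None,fx=f,fy=f,interpolation=cv2.INTER_CUBIC))
E
python3 - <<'E'
from h import *
print(ctrl.read_time())
S={n:ctrl.snapshot(n) for n in("top","side")}
for n in S: print(n,"cam",np.round(-S[n]["world_to_cam"][:3,:3].T@S[n]["world_to_cam"][:3,3],3))
for name in "red_glue_stick blue_tape glue_bottle sanding_block black_glue_stick black_tape red_insert blue_insert yellow_insert green_insert".split():
    z=0.005 if "insert" in name else 0
    for n in S:
        r=ctrl.mark_of(name,S[n])
        print(name,n,[(np.round(q["at"],1).tolist(),round(q["conf"],2),np.round(ray(S[n],q["at"],z)[:2],4).tolist()) for q in r[:2]])
save(S["top"],"topA.png",4,(95,125,215,235)); save(S["top"],"topB.png",4,(230,130,420,260))
print(ctrl.read_time())
E
```

```text
0.15
top cam [ 0.396 -0.044  0.832]
side cam [0.418 0.817 0.528]
red_glue_stick top [([177.2, 160.0], 0.74, [0.6079, 0.132]), ([369.2, 232.8], 0.73, [0.4471, -0.3268])]
red_glue_stick side [([313.0, 141.2], 0.64, [0.4444, -0.3454])]
blue_tape top [([309.6, 160.8], 0.84, [0.6158, -0.1868]), ([173.8, 162.3], 0.31, [0.602, 0.1398])]
blue_tape side [([243.3, 168.0], 0.66, [0.6046, -0.1773])]
glue_bottle top [([247.7, 226.5], 0.81, [0.4533, -0.0425])]
glue_bottle side [([305.9, 201.2], 0.82, [0.448, -0.0398])]
sanding_block top [([377.6, 170.7], 0.55, [0.5964, -0.3504]), ([175.2, 161.2], 0.36, [0.6048, 0.1366])]
sanding_block side [([259.5, 136.6], 0.88, [0.5906, -0.3636])]
black_glue_stick top [([250.9, 166.4], 0.57, [0.5976, -0.0458])]
black_glue_stick side [([240.2, 195.4], 0.58, [0.5904, -0.0505])]
black_tape top [([313.9, 229.2], 0.73, [0.4516, -0.1974])]
black_tape side [([309.0, 165.8], 0.76, [0.4487, -0.2024])]
red_insert top [([173.1, 163.3], 0.88, [0.5982, 0.1402])]
red_insert side [([214.9, 246.7], 0.8, [0.604, 0.1408])]
blue_insert top [([176.8, 203.5], 0.9, [0.5018, 0.1254])]
blue_insert side [([268.5, 246.4], 0.94, [0.5072, 0.1304])]
yellow_insert top [([130.1, 205.2], 0.63, [0.4945, 0.2344])]
yellow_insert side [([263.5, 285.5], 0.91, [0.503, 0.2349])]
green_insert top [([128.9, 156.7], 0.88, [0.6111, 0.2469])]
green_insert side [([202.2, 282.8], 0.64, [0.6039, 0.2386])]
1.25
```

View pics/topA.png

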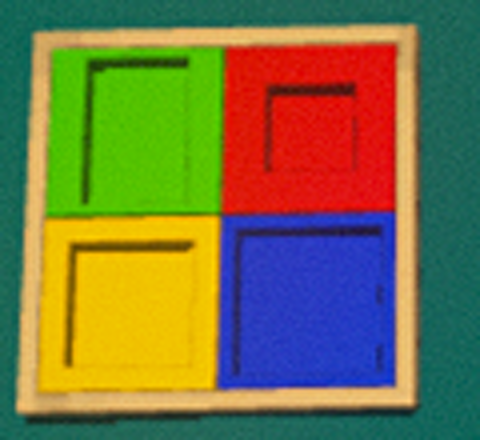

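View pics/topB.png

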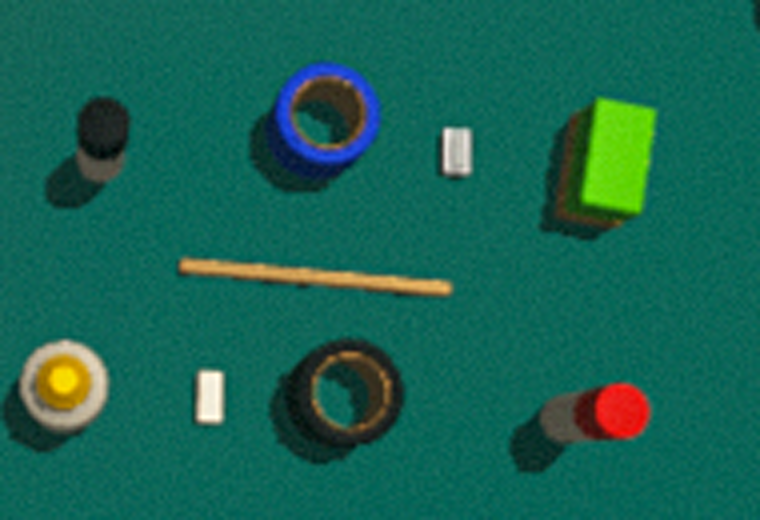

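The crops show the green pocket's long side running up-down in the image (world x). The block is tilted only a few degrees from that. Now I'll refine by colour segmentation of the tops.

```bash
python3 - <<'E'
from h import *
s=ctrl.snapshot("top")
off=np.array([95,125])
cs=[np.array(p)/4+off-.375 for p in [(50,47),(397,45),(395,388),(40,390)]]
C=np.array([ray(s,c,.025) for c in cs]);print(np.round(C,4))
c0=C.mean(0);print("caddy centre",np.round(c0,4),np.linalg.norm(C[1]-C[0]),np.linalg.norm(C[3]-C[0]))
e=(C[0]-C[3])+(C[1]-C[2]);print("yaw x-axis",np.degrees(np.arctan2(e[1],e[0])))
e=(C[0]-C[1])+(C[3]-C[2]);print("yaw y-axis",np.degrees(np.arctan2(-e[0],e[1])))
hsv=cv2.cvtColor(s["img"],cv2.COLOR_RGB2HSV)
def blob(lo,hi,x0,y0,x1,y1):
    m=np.zeros(hsv.shape[:2],np.uint8);m[y0:y1,x0:x1]=cv2.inRange(hsv,lo,hi)[y0:y1,x0:x1]
    return max(cv2.findContours(m,cv2.RETR_EXTERNAL,cv2.CHAIN_APPROX_NONE)[0],key=cv2.contourArea)
def wcont(c,z): return np.array([ray(s,p[0],z)[:2] for p in c],np.float32)
g=wcont(blob((40,150,150),(70,255,255),365,140,405,195),.045)
(c,sz,a)=cv2.minAreaRect(g*1000);b=cv2.boxPoints((c,sz,a));L=max([b[1]-b[0],b[2]-b[1]],key=np.linalg.norm)
print("block",c,sz,np.degrees(np.arctan2(L[1],L[0])))
r=wcont(blob((0,150,180),(8,255,255),360,210,410,260),.09);print("red",cv2.minEnclosingCircle(r*1000))
r=wcont(blob((100,100,170),(130,255,255),290,140,330,185),.045);print("blue",cv2.minEnclosingCircle(r*1000))
r=wcont(blob((20,150,100),(35,255,255),230,210,262,245),.08);print("yel",cv2.minEnclosingCircle(r*1000))
p=ctrl.read_joint_positions();print(p)
E
```

```text
[[0.6536 0.2951 0.025 ]
 [0.6613 0.091  0.025 ]
 [0.4589 0.0812 0.025 ]
 [0.4517 0.2821 0.025 ]]
caddy centre [0.5564 0.1873 0.025 ] 0.2042292053340048 0.20226905898673017
yaw x-axis 3.2350347953640974
yaw y-axis 2.0979758472031507
block (591.4545288085938, -349.6264343261719) (34.20361328125, 62.0693359375) -9.383702
red ((444.1646423339844, -329.3594970703125), 13.489076614379883)
blue ((611.7156372070312, -183.68115234375), 29.02927017211914)
yel ((450.60870361328125, -37.573585510253906), 14.275636672973633)
[ 1.22581645  0.33316363  0.03988639  1.46542988 -0.01339471  1.34332388
 -0.05847396]
```

```bash
cat >> h.py <<'E'
def q(deg): 
    t=np.radians(deg)/2; return [float(np.cos(t)),float(np.sin(t)),0.,0.]
PZ=ctrl.pinch_z
E
python3 - <<'E'
from h import *
s=ctrl.snapshot("top");d=ctrl.snapshot("side")
# box on the right: base corners, and heights
for p in [(432,235),(462,152)]: print("top",np.round(ray(s,p,0),3),np.round(ray(s,p,.15),3))
for p in [(252,110),(320,118),(346,96)]: print("side base",np.round(ray(d,p,0),3))
for p in [(261,57),(338,52),(290,40),(312,110)]: print("side at y=-.55", end=" "); o=ray(d,p,0);o2=ray(d,p,.3);t=(-.55-o[1])/(o2[1]-o[1]);print(np.round(o+t*(o2-o),3))
print(np.round(ctrl.read_tool_pos(),3))
t0=ctrl.read_time()
ctrl.line_to([.158,-.63,.30],velocity=.3)
ctrl.move_to([.445,-.330,.30],q(-90))
print(ctrl.read_time()-t0,np.round(ctrl.read_joint_positions(),2))
d=ctrl.snapshot("side");save(d,"side1.png")
w=ctrl.snapshot("wrist");save(w,"wrist1.png")
for n in ("red_glue_stick",):
    print(ctrl.mark_of(n,w)[:2],ctrl.mark_of(n,d)[:2])
    print([np.round(ray(w,r["at"],0),4) for r in ctrl.mark_of(n,w)[:2]])
for n in("sanding_block","blue_tape"):
    print(n,[(r["conf"],np.round(ray(w,r["at"],0),4)) for r in ctrl.mark_of(n,w)[:2]])
E
```

```text
top [ 0.446 -0.474  0.   ] [ 0.437 -0.396  0.15 ]
top [ 0.649 -0.557  0.   ] [ 0.604 -0.465  0.15 ]
side base [ 0.641 -0.562  0.   ]
side base [ 0.43  -0.512  0.   ]
side base [ 0.349 -0.713  0.   ]
side at y=-.55 [ 0.607 -0.55   0.168]
side at y=-.55 [ 0.387 -0.55   0.185]
side at y=-.55 [ 0.523 -0.55   0.217]
side at y=-.55 [ 0.455 -0.55   0.01 ]
[ 0.158 -0.63   0.202]
2.0083 [ 0.73  0.11 -0.19  1.54  0.02  1.49 -1.03]
[{'at': [251.7, 161.8], 'conf': 0.57}] [{'at': [312.1, 142.5], 'conf': 0.86}, {'at': [309.0, 167.2], 'conf': 0.35}]
[array([ 0.4406, -0.3324,  0.    ])]
sanding_block [(0.72, array([ 0.5914, -0.3483,  0.    ]))]
blue_tape [(0.88, array([ 0.6126, -0.1841,  0.    ]))]
```

View pics/side1.png

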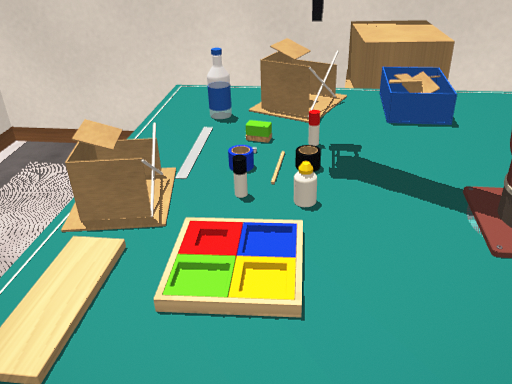

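View pics/wrist1.png

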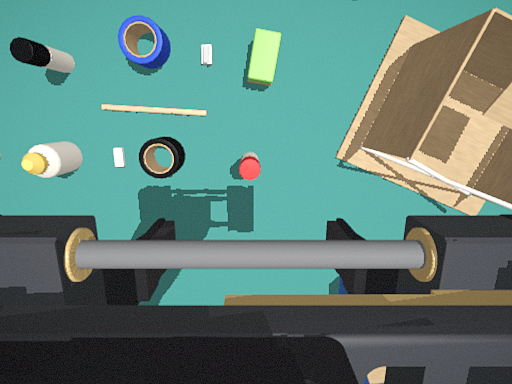

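The wrist view shows the 190 mm body axis lies along the jaws. The estimates from all three cameras agree to about 4 mm. The box corner at about y=-0.47 is clear of the path. Picking the red stick now.

```bash
cat >> h.py <<'E'
CC=np.array([.555,.187]);CY=np.radians(2.6)
RC=np.array([[np.cos(CY),-np.sin(CY)],[np.sin(CY),np.cos(CY)]])
PK={"red":CC+RC@[.05,-.05],"blue":CC+RC@[-.05,-.05],"yellow":CC+RC@[-.05,.05],"green":CC+RC@[.05,.05]}
def pick(xy,yaw,grip,opening,N,zt=.2):
    ctrl.set_gripper(opening)
    ctrl.move_to([xy[0],xy[1],zt],q(yaw))
    z=grip-PZ
    f=ctrl.line_to([xy[0],xy[1],z],velocity=.15,f_stop=12)
    print("down stop",f,np.round(ctrl.read_tool_pos(),4))
    ctrl.set_gripper(0,N); print("width",ctrl.read_gripper_width())
    ctrl.line_to([xy[0],xy[1],zt],velocity=.2)
    print("width up",ctrl.read_gripper_width(),"t",ctrl.read_time())
def place(xy,yaw,grip,opening,zt=.2,via=None):
    ctrl.line_to([xy[0],xy[1],zt],velocity=.3,frame=q(yaw))
    print("width",ctrl.read_gripper_width(),"t",ctrl.read_time())
def drop(xy,grip,opening,zt=.2):
    z=.011+grip-PZ
    ctrl.line_to([xy[0],xy[1],z+.015],velocity=.15)
    f=ctrl.line_to([xy[0],xy[1],z-.002],velocity=.03,f_stop=4)
    print("contact",f,"dz",ctrl.read_tool_pos()[2]-z)
    ctrl.set_gripper(opening); 
    ctrl.line_to([xy[0],xy[1],zt],velocity=.2); print("t",ctrl.read_time())
E
python3 - <<'E'
from h import *
pick((.443,-.331),-90,.052,.06,15)
p=PK["red"]+RC@[0.004,-.005]
place(p,-90,.052,.06)
w=ctrl.snapshot("wrist");save(w,"w2.png");save(ctrl.snapshot("side"),"s2.png")
print(np.round(proj(w,[*p,.011]),0))
E
```

```text
down stop False [ 0.4437 -0.3314  0.0343]
width 0.028590684664773963
width up 0.028855023422516418 t 7.9083
width 0.02844656153525468 t 9.7083
[[250. 172.]]
```

View pics/w2.png

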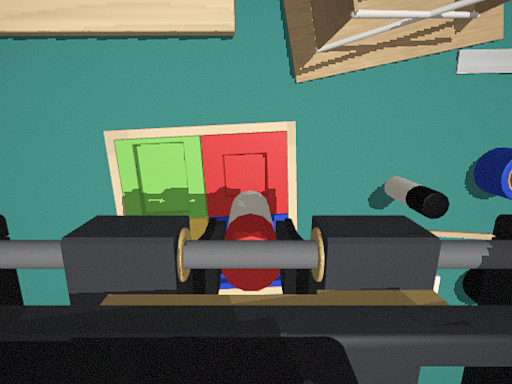

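View pics/s2.png

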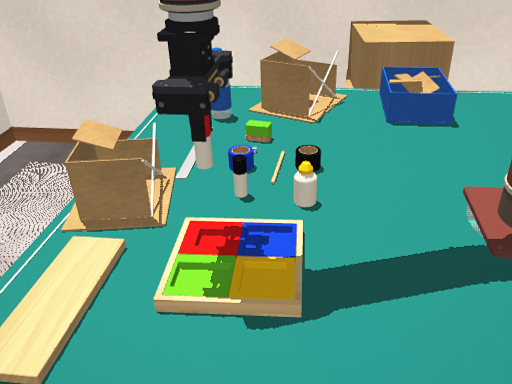

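The stick is held upright and centred between the jaws. The red pocket in the wrist view spans about (223–268, 153–195), and the target projects to (250,172), inside it. Lowering.

```bash
python3 - <<'E'
from h import *
p=PK["red"]+RC@[0.004,-.005]
w=ctrl.snapshot("wrist");print("seen pocket",np.round(ray(w,(246,174),.025),4),"target",p)
drop(p,.052,.06)
# next: blue tape
pick((.612,-.184),-90,.040,.083,20)
p=PK["blue"]
place(p,-90,.040,.08)
w=ctrl.snapshot("wrist");save(w,"w3.png");save(ctrl.snapshot("side"),"s3.png");save(ctrl.snapshot("top"),"t3.png")
print(np.round(proj(w,[*p,.011]),0))
E
```

```text
seen pocket [0.6114 0.1394 0.025 ] target [0.61143938 0.13450622]
contact True dz -0.00041164174696764477
t 13.2167
down stop False [ 0.6128 -0.1841  0.0223]
width 0.058609415561255804
width up 0.05878107877899218 t 18.1
width 0.0586355920686193 t 19.3667
[[250. 172.]]
```

View pics/w3.png

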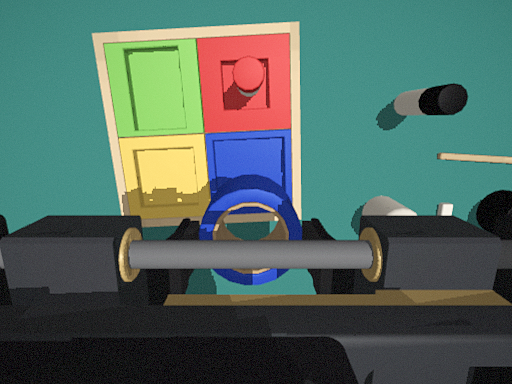

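View pics/s3.png

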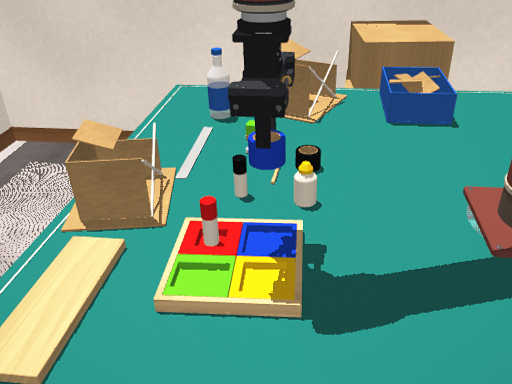

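View pics/t3.png

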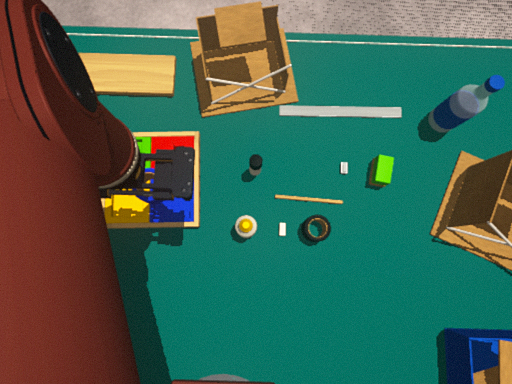

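The red stick stands in its pocket at (245,75) in the wrist view. The tape is held, and the black items are unmoved. Checking the pocket corners, then lowering the tape.

```bash
python3 - <<'E'
from h import *
w=ctrl.snapshot("wrist")
for n,ps in {"green":[(124,48),(181,46),(188,129),(129,131)],"yellow":[(134,150),(197,148)],"blue":[(212,140),(285,137)]}.items():
    P=np.array([ray(w,p,.025)[:2] for p in ps]);print(n,np.round(P.mean(0),4),PK[n])
p=PK["blue"]
drop(p,.040,.080)
pick((.451,-.0390),-90,.046,.08,20)
p=PK["yellow"]
place(p,-90,.046,.08)
w=ctrl.snapshot("wrist");save(w,"w4.png");save(ctrl.snapshot("side"),"s4.png")
print(np.round(proj(w,[*p,.011]),0))
E
```

```text
green [0.6043 0.2412] [0.60268038 0.23921668]
yellow [0.5379 0.2348] [0.50278332 0.23468038]
blue [0.5499 0.1366] [0.50731962 0.13478332]
contact True dz -0.00023155010941260795
t 22.925
down stop False [ 0.4517 -0.0389  0.028 ]
width 0.04726300750909345
width up 0.04682867068535701 t 26.8833
width 0.04706839302777878 t 27.9583
[[250. 172.]]
```

View pics/w4.png

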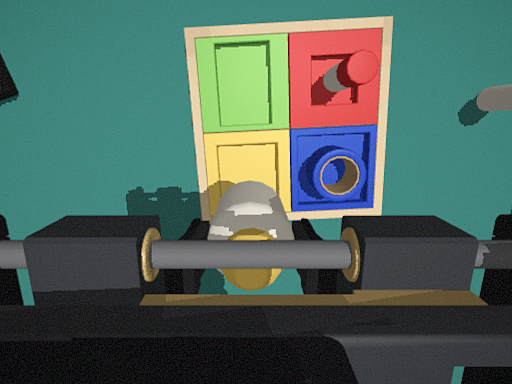

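View pics/s4.png

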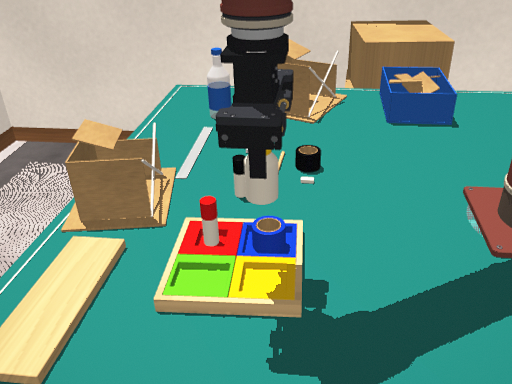

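The tape is in the blue pocket, and the bottle is over the yellow one. Lowering the bottle, then picking the block.

```bash
python3 - <<'E'
from h import *
p=PK["yellow"]+np.array([-.002,.002])
drop(p,.046,.068)
ctrl.move_to([.5915,-.350,.25],q(-99.4))
pick((.5915,-.350),-99.4,.041,.07,20)
p=PK["green"]+RC@[.001,.006]
place(p,-90+2.6,.041,.07,zt=.2)
w=ctrl.snapshot("wrist");save(w,"w5.png");save(ctrl.snapshot("side"),"s5.png")
print(np.round(proj(w,[*p,.011]),0))
E
```

```text
contact True dz -0.0002211898715702293
t 31.3417
down stop False [ 0.5923 -0.3503  0.0235]
width 0.03519998261407549
width up 0.03536530278853835 t 37.1583
width 0.035144013551260664 t 39.2917
[[250. 172.]]
```

View pics/w5.png

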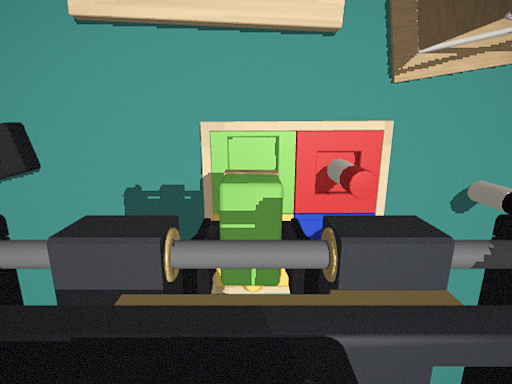

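View pics/s5.png

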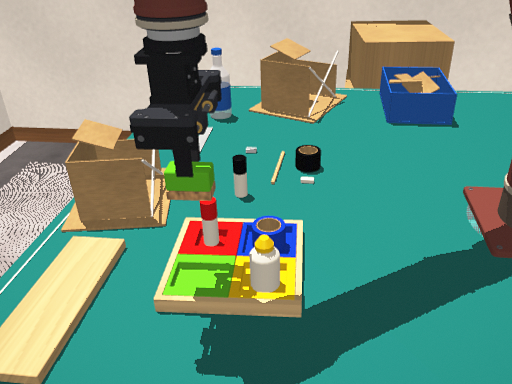

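The block is held square and aligned with the green pocket (228–278 in the wrist view). Lowering it.

```bash
python3 - <<'E'
from h import *
p=PK["green"]+RC@[.001,.005]
drop(p,.041,.055,zt=.25)
ctrl.move_to([.45,-.15,.35],q(-90))
s=ctrl.snapshot("top");save(s,"t6a.png",4,(95,125,215,235));save(s,"t6.png");save(ctrl.snapshot("side"),"s6.png",3,(140,130,340,320))
for n in "black_glue_stick black_tape".split(): print(n,[np.round(ray(s,r["at"],0),4) for r in ctrl.mark_of(n,s)[:1]])
E
```

```text
contact True dz -0.0003784169138832255
t 42.9667
black_glue_stick [array([ 0.593 , -0.0473,  0.    ])]
black_tape [array([ 0.4537, -0.197 ,  0.    ])]
```

View pics/t6a.png

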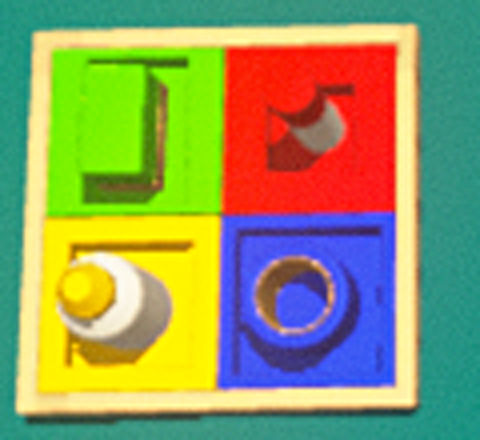

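View pics/s6.png

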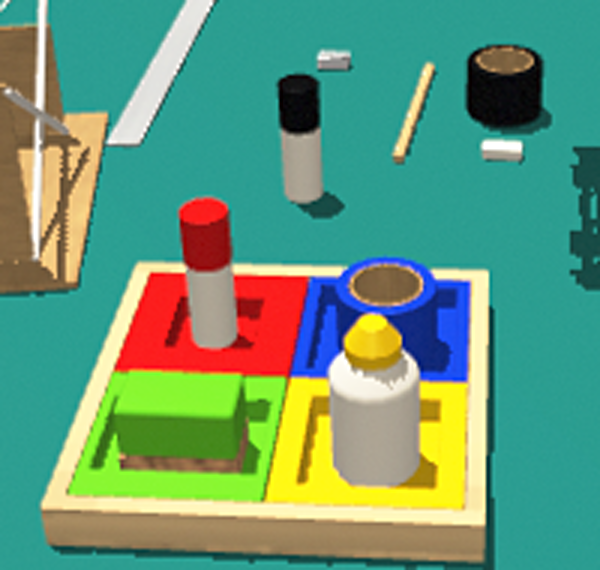

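View pics/t6.png

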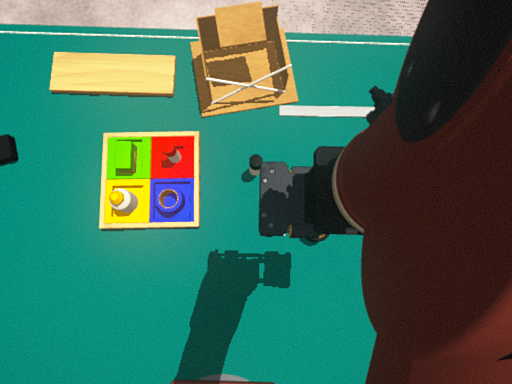

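All four stand upright in their pockets, with contact at floor height each time. The black items are still in place, and the arm is clear of everything. Handing in.

```bash
python3 - <<'E'
from h import *
print(ctrl.read_time(),np.abs(ctrl.read_qvel()).max(),ctrl.read_tool_pos()); ctrl.hand_in()
E
```

```text
44.7667 0.0041199743327046305 [ 0.45038758 -0.14925338  0.34978552]
the job is handed in; nothing more can be done
```

I placed the red-capped glue stick, blue tape roll, glue bottle and sanding block, in that order, each upright in its own-colour pocket, and handed the job in at about 45 s of the 131 s allowed.

- **Seating:** each item touched down within 0.5 mm of the pocket floor height, and the final top and side pictures show all four standing in their pockets. The sanding block's long side lies along the green pocket's long side.
- **Black items:** the black-capped stick and black tape roll still stand where they were. Their measured positions differ from the start by 5 mm or less, which is within the spread I saw between measurements.
- **Arm:** it was clear of everything, with the gripper tip at 0.35 m height, when I handed in.
- **Checks:** none failed. Early on, the networks gave some wrong matches in the top picture (the red insert reported as the glue stick, for example). I discarded those using the other cameras and colour segmentation.

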